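# Bring a wax ring under the tweezers and hold the tips at its gauge width

## Task

Pull the sprung lever of the ring-checking fixture through its full stroke so that it pushes the ring carrier in under the tweezers, then ease the lever slowly back to rest with your hand on it. Then squeeze the tweezers by the ribbed pads on both arms until the tip gap matches the width over the carrier's two upright gauge blades (12 mm), without nipping the tips further together, and finish while still squeezing, holding that gap steady, with the other things on the bench left where they are.

Things in the scene. Friction and masses are not known exactly. Their poses are not given: they have to be found in the camera images.
- station: Ring-checking fixture, fixed: pale wooden board 300 x 260 x 10 mm. Origin: centre of its underside, on the bench; z up, +y toward the robot (within 30 deg). Tweezers along x over y = 0, tips to -x, their steel post (87 mm high) at x = 125 to 147 mm. Aluminium channel along y at x = -15 mm, 54 mm wide, 8 mm deep, end stop at +y. All heights in these texts are over the bench.
- lever (a joint): Lever angle, rad: 0 at rest, 0.5 at the hard stop that ends its stroke. Growing = clockwise seen from above: the knob goes to the fixture's +y (toward the robot). Sprung to rest: the knob pulls back with 1.5 N at rest, 6.5 N at full stroke; let go there it snaps back at nearly 2 rad/s or more. Slow easing: below 1 rad/s (0.2 m/s at the knob).
- lever_knob (a point): On the axis of the lever's knob, 73 mm high, where to grip: an upright black post, diameter 20 mm, 42 to 95 mm high, at the end of the flat steel lever (14 mm wide, 32 to 42 mm high), 200 mm from the pivot. Fixture frame: x = -104, y = -111 mm at rest, y = -13 mm at full stroke. Under the lever, 105 mm from the pivot, a brass roller, diameter 16 mm, pushes the carrier.
- lever_pivot (a point): The lever's fixed pivot (vertical axis), 37 mm high, at x = 90, y = -62 mm in the fixture's frame.
- carrier: Ring carrier, loose in the channel: brass block 50 x 56 x 18 mm with an upright blue wax ring (21 mm across, 6 mm wide) between two steel gauge blades, 60 mm high, 12 mm over their outer faces (along y). Origin: centre of its underside, 10 mm high. Starts 38 to 50 mm short (-y) of its place, y = 0 in the fixture frame (within 6 mm); one full lever stroke pushes it there and it stays.
- squeeze (a point): Fixed point midway between the tweezers' ribbed finger pads, 75 mm high, at x = 30, y = 0 in the fixture frame: grip here from above, closing along the fixture's y. Pads: dark steel, 34 mm long (x), 67 to 83 mm high. Width over the pads 40 mm relaxed, 28 mm when the tip gap is 12 mm (pads then parallel); tip gap changes 1.47 mm per mm of pad width. Nothing as high within 90 mm to either side.
- tw_l: Tweezers' arm on the fixture's +y side, plain steel, hinged and sprung at the post. Origin: its hinge, x = 125, y = 4 mm, 75 mm high. It pushes back on the finger with 1 N at first touch and 5 N at the marked gap; more than 7 N shuts the tips, so set the gap by finger opening, not by force.
- tw_r: The other arm of the tweezers, on the -y side, the mirror image; its hinge is at y = -4 mm.
- tip_l (a point): Inner face of the tip of the +y arm, 140 mm from its hinge, 75 mm high. The tip gap is the distance from here to tip_r: 30 mm relaxed, 12 mm wanted.
- tip_r (a point): Inner face of the tip of the -y arm.
- spool: Bystander: green plastic spool, 38 mm diameter, 36 mm high, on the +x +y corner of the board. Origin: centre of its underside.
- spare_ring: Bystander: blue wax ring lying flat on the -x +y corner of the board, 24 mm diameter, 6 mm high. Origin: centre of its underside.
- clear_box: Bystander: open clear plastic box 85 x 60 x 26 mm on the bench beside the board's -x edge. Origin: centre of its underside.
- handpiece: Bystander: metal handpiece about 190 mm long, 25 mm thick, lying beside the board's +x edge. Origin: centre of its underside.
- file: Bystander: hand file with a wooden handle, 215 mm long, 16 mm high, lying beyond the board's -y (far) edge. Origin: on its underside.
- jar: Bystander: glass jar with a steel lid, 56 mm diameter, 60 mm high, on the bench to the robot's right. Origin: centre of its underside.
- brush: Bystander: small brush lying to the robot's left. Origin: on its underside.
Not all that is in view belongs to the job. What is meant by the carrier is not black or orange, and is the smaller of those in its own colour.

How it is judged:
On the way, in this order (a step that is already met when the one before it is completed fails the run):
1. the lever is pulled through its stroke and the carrier is in place under the tips (value of joint lever above 0.45 rad and y of carrier in the frame of station between -0.006 and 0.006 m and angle between carrier's own z axis and vertical below 0.1 rad), for 0.1 s.
2. the lever is eased back to rest, the carrier staying in place (value of joint lever below 0.08 rad and y of carrier in the frame of station between -0.006 and 0.006 m and angle between carrier's own z axis and vertical below 0.1 rad), for 0.1 s.
3. the tip gap is held at 12 mm, within 2 mm, by fingers on both arms (distance between tip_l and tip_r between 0.01 and 0.014 m and contact force between the fingers and tw_l above 0.8 N and contact force between the fingers and tw_r above 0.8 N and angular speed of each of tw_l, tw_r below 0.08 rad/s), for 0.8 s.
At the end, for the whole second after the job is handed in: Through the last second the tip gap is 10 to 14 mm and still (each arm turns slower than 0.08 rad/s), the fingers press on both tweezers' arms with over 0.8 N each, the carrier stands upright within 6 mm of its place under the tips, and the lever is at rest (below 0.08 rad) (all of step 2 and all of step 3); the arm keeps its last pose, push and grip.
It fails at once if the lever snaps back (faster than 1.3 rad/s) (velocity of joint lever below -1.3 rad/s).
It fails at once if the tweezers are nipped: tip gap under 7 mm (distance between tip_l and tip_r below 0.007 m).
It fails at once if another thing on the bench (spool, spare ring, clear box, handpiece, file, jar, brush) is moved by more than 25 mm (distance of any of spool, spare_ring, clear_box, handpiece, file, jar, brush from where it was at the start of the episode above 0.025 m).
It also fails if it takes over 54 s, if anything falls off the work surface, if the arm or the gripper's body presses on something with over 40 N, if the wrist force passes 120 N, or if a joint passes its speed limit or range.

## Robot

A 6-joint arm with a two-finger parallel gripper is mounted at the origin on the work surface. World frame = base frame: x ahead of the robot, y to its left, z up, the work surface at z = 0. Lengths are in m, angles in rad, forces in N, time in s.
With the tool pointing down it reaches from about 0.3 to 0.75 m from the base axis. Payload 8.5 kg.
Tool frame: the origin (TCP) lies at the centre of the arm's flange, where the gripper is bolted on; the fingertips stand 166 mm ahead of it and the grasp point (between the pads) lies bot.tcp_to_grasp ahead of it (bot.tcp_to_grasp is the distance from the TCP to the grasp point, in m); z points along the fingers, y is the line along which they close (so a half turn about z gives the same grasp; the last joint's range is limited). The gripper opens to 88 mm and grips with 3 to 60 N. Pads are 18 mm wide; open, the fingers measure 123 mm over their backs; the gripper's body (75 mm by 187 mm) begins 45 mm behind the grasp point.
Start: joints at [-1.456, 0.381, 1.297, -0, 1.464, -0.215], TCP at [0.178, -0.52, 0.405] pointing down, gripper open.
Joint ranges: [-3.11, 3.11], [-0.89, 2.33], [0.22, 2.48], [-1.42, 4.56], [0.17, 2.85], [-2.88, 2.88]. Speed limits (rad/s): [2.39, 2.39, 3.14, 3.14, 3.14, 3.14].

## Interface

Orientations are given as a unit quaternion [w, x, y, z].
In Python, from plant import get_obs, eyes, job_done, bot gives the robot as it stands.
- The arm moves only by the tool step_arm, never from a script. Its argument "motion" is a list of rows, each a list of 3 entries, a list of its own where there are three numbers: the shift along the tool's x, y, z in cm, then the turn, a rotation vector about the tool's x, y, z in degrees, then the finger opening in cm, from 0 to 8.81. A call has 1 to 20 rows; each row shifts and turns the commanded pose from where the row before left it, along the tool's axes as they then stand; what a row does not reach is not made up. A row lasts 1/10 s, in which the tool goes at most 50 mm and 8.59 degrees, less where a joint would pass 70% of its speed; a pose out of reach is approached as far as the arm can. A call with a gripper value outside its range is refused whole. The fingers move at their own pace and stop on an object; "newtons" is the grip in N (left out, the last holds). Time passes only in rows, so rows that do not move let the fingers close. It gives the time, the measured TCP pose, the force, the opening and the grip force at its end, in the units of the state.
- get_obs(): the state, without advancing time (a new reading comes with each control period).
- eyes.read_camera(name): name is "scene" or "top" or "wrist"; returns a dict with "img" (384x512x3 uint8, red, green, blue), "fx", "fy", "cx", "cy" (pixels), "cam_to_world" (4x4, takes a point from camera to world coordinates); the wrist camera has in their place "mount" (4x4, takes a point from camera to tool coordinates, whose origin is the TCP and whose axes are the flange's). Camera axes: x right, y down, z forward; pixel columns grow to the right and rows downward; lengths in m; the calibration is good to about 2 mm. A picture is of the moment at which its call begins: read the wrist's pose just before it. There is no depth.
- job_done(): hands the job in; it is judged then, once.
The state is a dict: "time": time; "q": joint angles; "qvel": joint speeds; "effort": joint torques, N m; "tool_pos": TCP position; "eef_rot": TCP orientation; "ft_force": force on the tool from outside, world axes, zero at the start; "wrist_torque": the same for the moment, N m; "width": finger opening in m; "gripper_force": force on a finger pad.
Only numpy, scipy, OpenCV 4.12 (cv2) and the standard library are available. Lean on these libraries where they do the work, as an engineer would, in place of code of your own. Each camera call takes 0.05 s, during which the arm holds its last target. There are 200 camera calls.

## Working session

There is one attempt and no reset: what is moved stays moved. The work goes in short steps, Python scripts to look and compute and a tool call to move; the robot and the scene stay as the last step left them, time stands still between calls to the robot, and variables do not carry over. Pictures are saved under pics/ and viewed, at most 10 in all, crops included, and the job is handed in when it is done.

Besides the shell and the picture viewer there is one more tool, called after ">>>" in YAML: its name, and indented under it one key for each argument. step_arm: Moves the arm, as the interface text tells. Its arguments: {"type":"object","properties":{"motion":{"type":"array"},"newtons":{"type":"number"}},"required":["motion"]}

```bash
mkdir -p pics; python3 - <<'E'
from plant import get_obs, eyes, bot
import cv2, numpy as np, pickle
o=get_obs(); print({k:np.round(v,3).tolist() for k,v in o.items()}, bot.tcp_to_grasp)
d={}
for n in ("scene","top"):
    c=eyes.read_camera(n); d[n]=c
    cv2.imwrite(f"pics/{n}0.png",cv2.resize(c["img"][:,:,::-1],(800,600),interpolation=cv2.INTER_CUBIC))
    print(n,c["fx"],c["fy"],c["cx"],c["cy"],np.round(c["cam_to_world"],3).tolist())
pickle.dump(d,open("d0.pkl","wb"))
E
```

```text
{'time': 0.0, 'q': [-1.456, 0.381, 1.298, -0.0, 1.464, -0.215], 'qvel': [-0.001, -0.0, 0.001, 0.0, -0.001, -0.001], 'effort': [0.001, -43.793, -22.455, 0.071, 0.035, -0.0], 'tool_pos': [0.178, -0.52, 0.404], 'eef_rot': [-0.001, 0.986, 0.164, 0.0], 'ft_force': [0.295, -0.46, 0.257], 'wrist_torque': [0.019, 0.016, 0.006], 'gripper_force': 0.0, 'width': 0.088} 0.1473
scene 367.16109076172006 367.16109076172006 260.8398010635853 187.86397318985271 [[-0.704, 0.593, -0.39, 1.072], [0.71, 0.592, -0.381, 0.496], [0.006, -0.545, -0.838, 1.139], [0.0, 0.0, 0.0, 1.0]]
top 350.8752763484542 350.8752763484542 251.11870627948326 194.56607011599343 [[-0.028, -0.986, 0.166, 0.331], [-1.0, 0.027, -0.01, 0.008], [0.005, -0.166, -0.986, 1.33], [0.0, 0.0, 0.0, 1.0]]
```

View pics/top0.png

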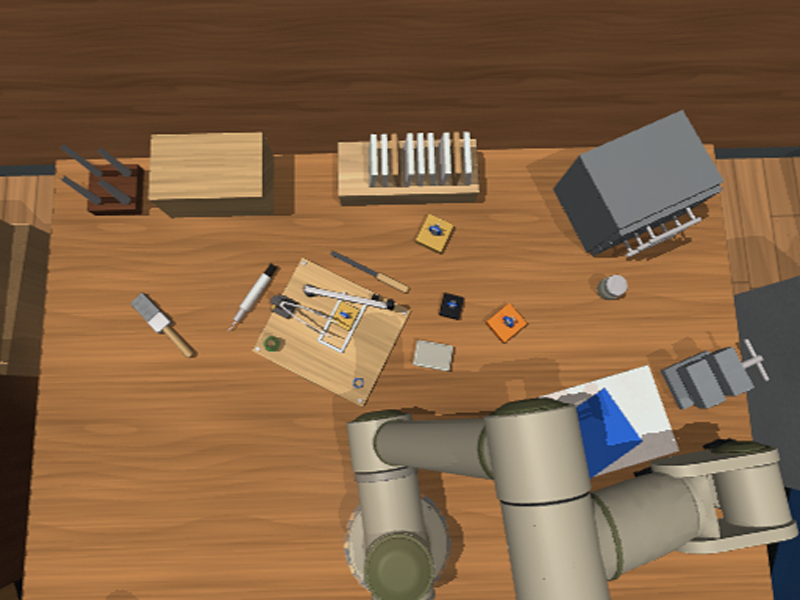

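View pics/scene0.png

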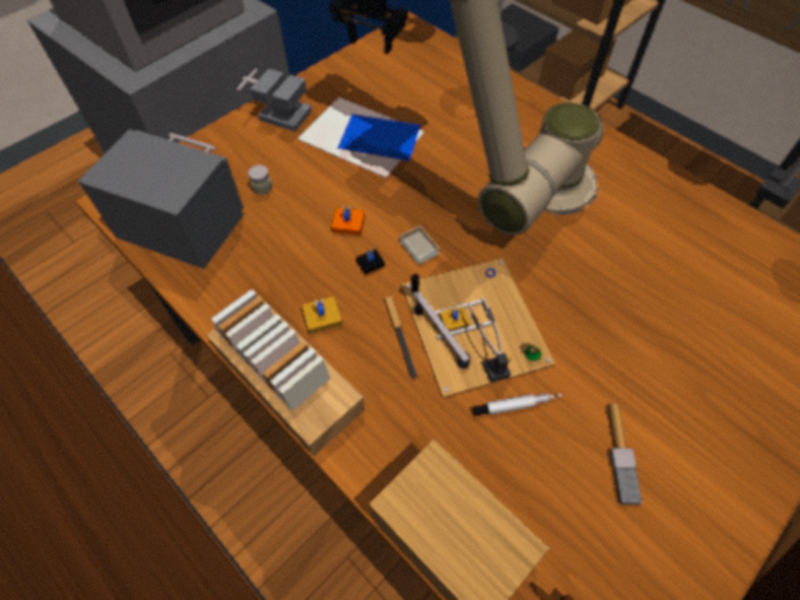

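Top view (800x600 pixels): the board's corners are at (303,260), (411,310), (362,404) and (254,350). The post is at (283,303), the black knob near (390,302), the spool at (273,343) and the spare ring at (358,382).

Carrier candidates are the small brass block in the channel (346,314), the large brass block (435,232), the black one (452,305) and the orange one (508,322). I choose the one in the channel: brass-coloured, and smaller than the other brass block.

```bash
cat > h.py <<'E'
import numpy as np, cv2
from scipy.spatial.transform import Rotation as R
def ray(c,uv,z,T=None):
    T=c["cam_to_world"] if T is None else T
    uv=np.atleast_2d(uv).astype(float)
    d=np.c_[(uv[:,0]-c["cx"])/c["fx"],(uv[:,1]-c["cy"])/c["fy"],np.ones(len(uv))]@T[:3,:3].T
    return T[:3,3]+d*((z-T[2,3])/d[:,2])[:,None]
def proj(c,P,T=None):
    T=c["cam_to_world"] if T is None else T
    p=(np.atleast_2d(P)-T[:3,3])@T[:3,:3]
    return np.c_[p[:,0]/p[:,2]*c["fx"]+c["cx"],p[:,1]/p[:,2]*c["fy"]+c["cy"]]
E
python3 - <<'E'
import pickle; from h import *
d=pickle.load(open("d0.pkl","rb"))
s=512/800
seeds={"top":[(303,260),(411,310),(362,404),(254,350)],"scene":[(445,393),(553,362),(500,261),(402,287)]}
for n,c in d.items():
    poly=np.int32(np.array(seeds[n])*s)
    hsv=cv2.cvtColor(c["img"],cv2.COLOR_RGB2HSV)
    m=np.zeros(hsv.shape[:2],np.uint8); cv2.fillPoly(m,[poly],255)
    near=cv2.dilate(m,np.ones((15,15)))
    ins=hsv[cv2.erode(m,np.ones((5,5)))>0]; out=hsv[(near-cv2.dilate(m,np.ones((5,5))))>0]
    print(n,np.percentile(ins,[25,50,75],axis=0).tolist(),np.percentile(out,[25,50,75],axis=0).tolist())
    thr=(np.median(ins[:,1])+np.median(out[:,1]))/2
    b=((hsv[...,1]<thr)&(near>0)&(hsv[...,2]>90)).astype(np.uint8)*255
    b=cv2.morphologyEx(cv2.morphologyEx(b,cv2.MORPH_OPEN,np.ones((5,5))),cv2.MORPH_CLOSE,np.ones((7,7)))
    k=max(cv2.findContours(b,0,cv2.CHAIN_APPROX_NONE)[0],key=cv2.contourArea)
    W=ray(c,k[:,0],0.01)
    r=cv2.minAreaRect(np.float32(W[:,:2]*1000)); print(r, cv2.boxPoints(r).round(0).tolist())
    print("seed corners",ray(c,np.array(seeds[n])*s,0.01)[:,:2].round(3).tolist())
    cv2.imwrite(f"pics/crop_{n}.png",cv2.resize(c["img"][135:270,140:300,::-1] if n=="top" else c["img"][150:265,240:370,::-1],None,fx=4.5,fy=4.4,interpolation=cv2.INTER_CUBIC))
E
```

```text
scene [[16.0, 133.0, 159.0], [17.0, 151.0, 183.0], [17.0, 154.0, 196.0]] [[14.0, 198.0, 146.0], [14.0, 201.0, 160.5], [14.0, 204.0, 166.0]]
((493.09112548828125, 145.08486938476562), (303.0081481933594, 260.72900390625), 61.6877326965332) [[306.0, 74.0], [536.0, -50.0], [680.0, 217.0], [450.0, 340.0]]
seed corners [[0.668, 0.216], [0.448, 0.334], [0.319, 0.077], [0.542, -0.038]]
top [[17.0, 112.0, 186.0], [17.0, 113.0, 203.0], [17.0, 114.0, 214.0]] [[14.0, 150.0, 155.0], [14.0, 152.0, 164.0], [14.0, 153.0, 171.0]]
((493.7944030761719, 145.58499145507812), (300.1462097167969, 260.6644592285156), 61.927330017089844) [[308.0, 75.0], [538.0, -48.0], [679.0, 217.0], [449.0, 339.0]]
seed corners [[0.67, 0.212], [0.537, -0.051], [0.315, 0.073], [0.45, 0.33]]
```

View pics/crop_top.png

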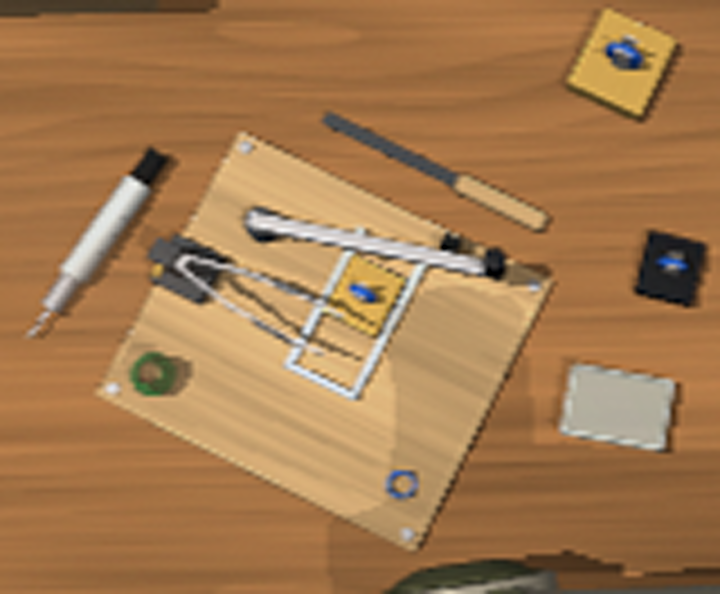

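The board pose agrees in both views: centre (0.4935, 0.1453), fixture x axis at 61.8°. The crop confirms the chosen carrier is the small brass block in the channel. Next I turn the tool to fixture axes (tool x = +x, tool y = -y) and go above the knob.

>>> step_arm:
  motion:
    - [[0,0,0],[0,0,-8.58],8.8]
    - [[0,0,0],[0,0,-8.58],8.8]
    - [[0,0,0],[0,0,-8.58],8.8]
    - [[0,0,0],[0,0,-8.58],8.8]
    - [[0,0,0],[0,0,-8.58],8.8]
    - [[4.2,0.5,0],[0,0,0],8.8]
    - [[4.2,0.5,0],[0,0,0],8.8]
    - [[4.2,0.5,0],[0,0,0],8.8]
    - [[4.2,0.5,0],[0,0,0],8.8]
    - [[4.2,0.5,0],[0,0,0],8.8]
    - [[4.2,0.5,0],[0,0,0],8.8]
    - [[4.2,0.5,0],[0,0,0],8.8]
    - [[4.2,0.5,0],[0,0,0],8.8]
    - [[4.2,0.5,0],[0,0,0],8.8]
    - [[4.2,0.5,0],[0,0,0],8.8]
    - [[4.2,0.5,0],[0,0,0],8.8]
    - [[4.2,0.5,0],[0,0,0],8.8]
    - [[4.2,0.5,0],[0,0,0],8.8]
    - [[4.2,0.5,0],[0,0,0],8.8]
    - [[4.2,0.5,0],[0,0,0],8.8]

```text
time: 2.1
tool_pos: [0.5427, 0.0011, 0.4045]
eef_rot: [-0.0, 0.858, 0.514, -0.0]
ft_force: [0.3, -1.7, -0.6]
width: 0.0879
gripper_force: 0.0
```

```bash
cat >> h.py <<'E'
C0=np.array([0.4935,0.1453]); A0=np.deg2rad(61.8)
def f2w(P,C=C0,A=A0):
    P=np.atleast_2d(np.asarray(P,float)); return np.c_[P[:,0]*np.cos(A)-P[:,1]*np.sin(A)+C[0],P[:,0]*np.sin(A)+P[:,1]*np.cos(A)+C[1],P[:,2]]
def w2f(P,C=C0,A=A0):
    P=np.atleast_2d(np.asarray(P,float)); x,y=P[:,0]-C[0],P[:,1]-C[1]
    return np.c_[x*np.cos(A)+y*np.sin(A),-x*np.sin(A)+y*np.cos(A),P[:,2]]
def tool(o):
    T=np.eye(4); w,x,y,z=o["eef_rot"]; T[:3,:3]=R.from_quat([x,y,z,w]).as_matrix(); T[:3,3]=o["tool_pos"]; return T
def status(o):
    T=tool(o); g=T[:3,3]+T[:3,2]*.1473
    print("t",round(o["time"],2),"grasp fix mm",(w2f(g)*1000).round(1).tolist(),"yaw",np.degrees(np.arctan2(T[1,0],T[0,0])).round(2),"tilt",np.degrees(np.arccos(-T[2,2])).round(2),"w",o["width"],"gf",o["gripper_force"],"ft",np.round(o["ft_force"],1).tolist())
E
cat > look.py <<'E'
import sys
from plant import get_obs, eyes; from h import *
n=sys.argv[1]; o=get_obs(); status(o); c=eyes.read_camera("wrist"); T=tool(o)@c["mount"]
import pickle; pickle.dump((c,T),open(n+".pkl","wb"))
im=cv2.resize(c["img"][:,:,::-1],(800,600),interpolation=cv2.INTER_CUBIC)
pts={"knob":(-.104,-.111,.095),"sq":(.03,0,.083),"pivot":(.09,-.062,.042)}
for k,p in pts.items():
    u=proj(c,f2w(p),T)[0]*800/512; print(k,u.round(0)); cv2.drawMarker(im,tuple(int(v) for v in u),(255,0,255),0,14,1)
for a,b in [(-.15,-.13),(.15,-.13),(.15,.13),(-.15,.13)]:
    u=proj(c,f2w((a,b,.01)),T)[0]*800/512; cv2.drawMarker(im,tuple(int(v) for v in u),(0,255,0),0,14,1)
cv2.imwrite(f"pics/{n}.png",im)
E
python3 look.py w1
```

```text
t 2.1 grasp fix mm [[-103.8, -111.4, 257.2]] yaw 61.8 tilt 0.03 w 0.08790986349501688 gf 0.0 ft [0.3, -1.7, -0.6]
knob [403. 277.]
sq [230.  70.]
pivot [332. -16.]
```

View pics/w1.png

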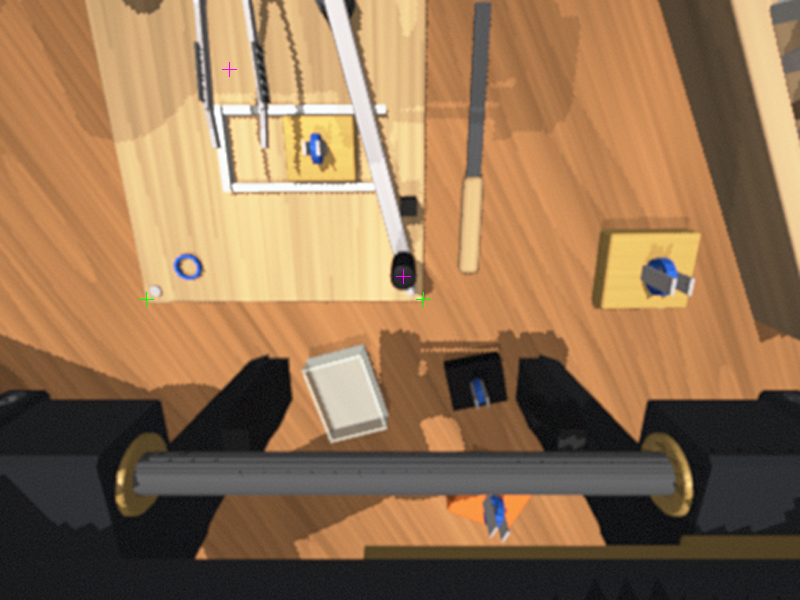

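The markers land on the knob, the board corners and between the tweezer pads, so the pose is good. The knob is at about (402,272) and the carrier at (322,148), short of its place. Next I descend and grip the knob.

>>> step_arm:
  motion:
    - [[0,0,3.6],[0,0,0],5.5]
    - [[0,0,3.6],[0,0,0],5.5]
    - [[0,0,3.6],[0,0,0],5.5]
    - [[0,0,3.6],[0,0,0],5.5]
    - [[0,0,2.4],[0,0,0],5.5]
    - [[0,0,1.6],[0,0,0],5.5]
    - [[0,0,0],[0,0,0],1.6]
    - [[0,0,0],[0,0,0],1.6]
    - [[0,0,0],[0,0,0],1.6]
    - [[0,0,0],[0,0,0],1.6]
    - [[0,0,0],[0,0,0],1.6]
    - [[0,0,0],[0,0,0],1.6]
  newtons: 20

```text
time: 3.35
tool_pos: [0.5417, -0.0003, 0.2215]
eef_rot: [-0.0, 0.858, 0.514, 0.0]
ft_force: [-3.3, 2.2, 6.9]
width: 0.0196
gripper_force: 20.0
```

```bash
python3 -c "
from plant import get_obs; from h import *; status(get_obs())"
```

```text
t 3.35 grasp fix mm [[-105.5, -111.3, 74.2]] yaw 61.8 tilt 0.02 w 0.019627718870621147 gf 19.999345433589042 ft [-3.3, 2.2, 6.9]
```

>>> step_arm:
  motion:
    - [[-0.16,-0.7,0],[0,0,0],1.6]
    - [[-0.14,-0.7,0],[0,0,0],1.6]
    - [[-0.11,-0.7,0],[0,0,0],1.6]
    - [[-0.09,-0.7,0],[0,0,0],1.6]
    - [[-0.06,-0.7,0],[0,0,0],1.6]
    - [[-0.04,-0.7,0],[0,0,0],1.6]
    - [[-0.01,-0.7,0],[0,0,0],1.6]
    - [[0.01,-0.7,0],[0,0,0],1.6]
    - [[0.04,-0.7,0],[0,0,0],1.6]
    - [[0.06,-0.7,0],[0,0,0],1.6]
    - [[0.09,-0.7,0],[0,0,0],1.6]
    - [[0.11,-0.7,0],[0,0,0],1.6]
    - [[0.14,-0.7,0],[0,0,0],1.6]
    - [[0.16,-0.6,0],[0,0,0],1.6]
    - [[0,0,0],[0,0,0],1.6]
    - [[0,0,0],[0,0,0],1.6]
  newtons: 30

```text
time: 4.95
tool_pos: [0.4565, 0.0446, 0.2212]
eef_rot: [0.001, 0.858, 0.514, 0.0]
ft_force: [3.8, -8.8, 1.2]
width: 0.0188
gripper_force: 30.0
```

```bash
sed -i 's/"pivot":/"car":(-.015,0,.028),"pivot":/' look.py; python3 look.py w2
```

```text
t 4.95 grasp fix mm [[-106.4, -15.4, 73.9]] yaw 61.8 tilt 0.17 w 0.018812960747281438 gf 30.014068678829062 ft [3.8, -8.8, 1.2]
knob [725. 434.]
sq [ 337. -103.]
car [364. 128.]
pivot [ 575. -289.]
```

View pics/w2.png

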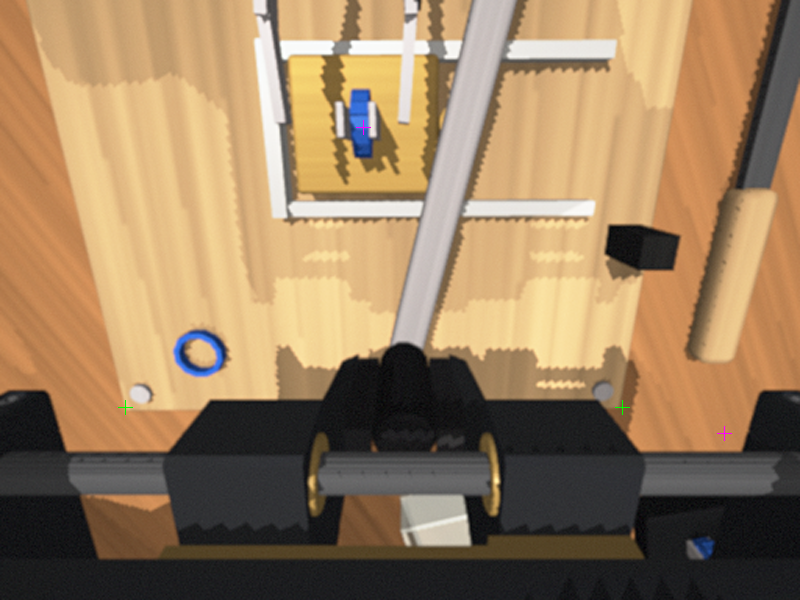

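The carrier block (pixels x 290–438) is centred on its target marker at (364,128). I press the last few mm to the stop and check the force.

>>> step_arm:
  motion:
    - [[0.15,-0.2,0],[0,0,0],1.6]
    - [[0,-0.15,0],[0,0,0],1.6]
    - [[0,0,0],[0,0,0],1.6]
    - [[0,0,0],[0,0,0],1.6]

```text
time: 5.4
tool_pos: [0.4541, 0.0472, 0.2212]
eef_rot: [0.002, 0.858, 0.514, -0.0]
ft_force: [1.2, -13.3, 3.2]
width: 0.0191
gripper_force: 30.0
```

```bash
python3 - <<'E'
from plant import get_obs, eyes; from h import *
o=get_obs(); status(o); c=eyes.read_camera("wrist"); T=tool(o)@c["mount"]
f=R.from_euler("z",-A0).apply(o["ft_force"]); print("f fix",f.round(1))
h=cv2.cvtColor(c["img"],cv2.COLOR_RGB2HSV)
m=((h[...,0]>15)&(h[...,0]<28)&(h[...,1]>165)&(h[...,2]>100)).astype(np.uint8); m[:20]=0; m[140:]=0; m[:,:170]=0; m[:,300:]=0
ys,xs=np.nonzero(m); print(len(xs),np.percentile(xs,[2,50,98]),np.percentile(ys,[2,98]))
k=max(cv2.findContours(m,0,1)[0],key=cv2.contourArea); W=w2f(ray(c,k[:,0],.028,T))*1000
print("brass top x,y range",W.min(0).round(1),W.max(0).round(1))
E
```

```text
t 5.4 grasp fix mm [[-105.4, -12.1, 73.9]] yaw 61.81 tilt 0.2 w 0.019076660383563846 gf 30.00520231998962 ft [1.2, -13.3, 3.2]
f fix [-11.1  -7.3   3.2]Traceback (most recent call last):
  File "<stdin>", line 6, in <module>
    return _quantile_unchecked(
        a, q, axis, out, overwrite_input, method, keepdims, weights)
    return _ureduce(a,
                    func=_quantile_ureduce_func,
    ...<5 lines>...
                    overwrite_input=overwrite_input,
                    method=method)
    r = func(a, **kwargs)
    result = _quantile(arr,
                       quantiles=q,
    ...<2 lines>...
                       out=out,
                       weights=wgt)
    previous = arr[previous_indexes]
               ~~~^^^^^^^^^^^^^^^^^^
IndexError: index 0 is out of bounds for axis 0 with size 0
```

>>> step_arm:
  motion:
    - [[-0.15,-0.15,0],[0,0,0],1.6]
    - [[0,0,0],[0,0,0],1.6]
    - [[0,0,0],[0,0,0],1.6]

```text
time: 5.75
tool_pos: [0.453, 0.0471, 0.2213]
eef_rot: [0.002, 0.858, 0.513, 0.002]
ft_force: [8.5, -4.4, -2.5]
width: 0.0192
gripper_force: 30.0
```

```bash
cat > brass.py <<'E'
from plant import get_obs, eyes; from h import *
o=get_obs(); status(o); c=eyes.read_camera("wrist"); T=tool(o)@c["mount"]
f=R.from_euler("z",-A0).apply(o["ft_force"]); print("f fix",f.round(1))
h=cv2.cvtColor(c["img"],cv2.COLOR_RGB2HSV).astype(int)
u=proj(c,f2w([(-.03,-.018,.028),(-.08,.0,.01)]),T).round().astype(int); s=[h[v,x] for x,v in u]; print("hsv brass, wood",s)
m=((abs(h[...,0]-s[0][0])<6)&(h[...,1]>(s[0][1]+s[1][1])/2)).astype(np.uint8)
b=np.zeros_like(m); cv2.fillPoly(b,[proj(c,f2w([(-.038,-.07,.028),(.008,-.07,.028),(.008,.034,.028),(-.038,.034,.028)]),T).round().astype(np.int32)],1)
k=max(cv2.findContours(m*b,0,1)[0],key=cv2.contourArea); W=w2f(ray(c,k[:,0],.028,T))*1000
print("brass top x,y range",W.min(0).round(1),W.max(0).round(1), "mid y",(W.min(0)[1]+W.max(0)[1])/2)
E
python3 brass.py
```

```text
t 5.75 grasp fix mm [[-105.5, -11.6, 74.0]] yaw 61.77 tilt 0.33 w 0.019157072568321578 gf 30.019131638109684 ft [8.5, -4.4, -2.5]
f fix [ 0.1 -9.6 -2.5]
hsv brass, wood [array([ 19, 143, 224]), array([ 18, 107, 228])]
brass top x,y range [-37.9 -28.1  28. ] [ 7.8 29.3 28. ] mid y 0.5988969403409641
```

At the hard stop: force is rising with no further travel, and the carrier sits at y ≈ 0.6 mm. Now I ease back along the same arc.

>>> step_arm:
  motion:
    - [[0,0.3,0],[0,0,0],1.6]
    - [[-0.12,0.6,0],[0,0,0],1.6]
    - [[-0.16,0.7,0],[0,0,0],1.6]
    - [[-0.13,0.7,0],[0,0,0],1.6]
    - [[-0.1,0.7,0],[0,0,0],1.6]
    - [[-0.07,0.7,0],[0,0,0],1.6]
    - [[-0.03,0.7,0],[0,0,0],1.6]
    - [[0,0.7,0],[0,0,0],1.6]
    - [[0.02,0.7,0],[0,0,0],1.6]
    - [[0.04,0.7,0],[0,0,0],1.6]
    - [[0.06,0.7,0],[0,0,0],1.6]
    - [[0.09,0.7,0],[0,0,0],1.6]
    - [[0.11,0.7,0],[0,0,0],1.6]
    - [[0.14,0.7,0],[0,0,0],1.6]
    - [[0.15,0.6,0],[0,0,0],1.6]
    - [[0,0.3,0],[0,0,0],1.6]
    - [[0,0,0],[0,0,0],1.6]
    - [[0,0,0],[0,0,0],1.6]

```text
time: 7.6
tool_pos: [0.5416, -0.0001, 0.2212]
eef_rot: [-0.001, 0.858, 0.514, -0.0]
ft_force: [-1.3, 3.1, 8.8]
width: 0.0192
gripper_force: 30.0
```

```bash
python3 brass.py
```

```text
t 7.6 grasp fix mm [[-105.4, -110.9, 73.9]] yaw 61.82 tilt 0.1 w 0.019162850581521732 gf 29.997454686672427 ft [-1.3, 3.1, 8.8]
f fix [2.1 2.6 8.8]
hsv brass, wood [array([ 23, 132, 247]), array([ 22,  83, 252])]
brass top x,y range [-38.  -33.8  28. ] [ 7.8 28.6 28. ] mid y -2.6040833793055
```

>>> step_arm:
  motion:
    - [[0,0,0],[0,0,0],2.6]
    - [[0,0,0],[0,0,0],4]
    - [[0,0,0],[0,0,0],5.5]
    - [[0,0,-1.5],[0,0,0],5.5]
    - [[0,0,-3],[0,0,0],5.5]
    - [[0,0,-4],[0,0,0],5.5]
    - [[0,0,-4],[0,0,0],5.5]
    - [[0,0,-2],[0,0,0],5.5]
    - [[0.5,-2.2,0],[0,0,0],6]
    - [[1,-2.2,0],[0,0,0],6]
    - [[1,-2.2,0],[0,0,0],6]
    - [[1,-2.2,0],[0,0,0],6]
    - [[1,-2.3,0],[0,0,0],6]
    - [[0,0,0],[0,0,0],6]
    - [[0,0,0],[0,0,0],6]

```text
time: 9.15
tool_pos: [0.4656, 0.0914, 0.3657]
eef_rot: [0.0, 0.858, 0.514, -0.0]
ft_force: [0.9, -0.1, 0.4]
width: 0.0599
gripper_force: 0.0
```

```bash
python3 brass.py; python3 look.py w3
```

```text
t 9.15 grasp fix mm [[-60.7, -0.8, 218.4]] yaw 61.83 tilt 0.01 w 0.05993278012653978 gf 0.0 ft [0.9, -0.1, 0.4]
f fix [ 0.4 -0.9  0.4]
hsv brass, wood [array([ 22, 139, 241]), array([ 21,  94, 247])]
brass top x,y range [-37.8 -27.   28. ] [ 7.9 30.7 28. ] mid y 1.8462855350605203
t 9.2 grasp fix mm [[-60.9, -1.3, 218.4]] yaw 61.79 tilt 0.01 w 0.0601999975052089 gf 0.0 ft [0.7, -0.1, 0.3]
knob [571. 356.]
sq [402. 139.]
car [402. 207.]
pivot [500.  40.]
```

View pics/w3.png

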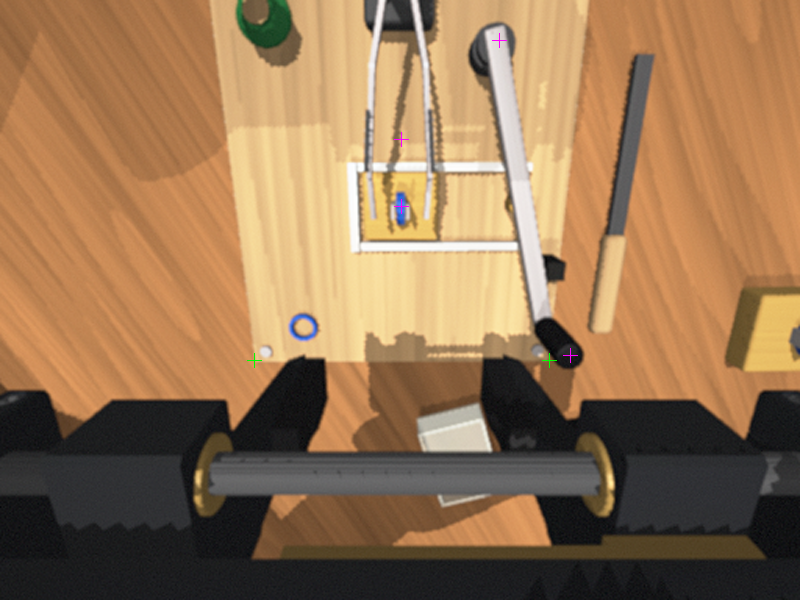

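The lever rests against its stop, and the carrier (400,205) is centred between the tweezer tips. The ribbed pads at x pixels 370 and 431 straddle the squeeze marker (402,139). Next I go over the squeeze point and down.

>>> step_arm:
  motion:
    - [[2,-0.15,0],[0,0,0],6]
    - [[2.5,0,0],[0,0,0],6]
    - [[2.5,0,0],[0,0,0],6]
    - [[2.1,0,0],[0,0,0],6]
    - [[0,0,0],[0,0,0],6]
    - [[0,0,3.5],[0,0,0],6]
    - [[0,0,3.5],[0,0,0],6]
    - [[0,0,3],[0,0,0],6]
    - [[0,0,2.5],[0,0,0],6]
    - [[0,0,1.8],[0,0,0],6]
    - [[0,0,0],[0,0,0],5.2]
    - [[0,0,0],[0,0,0],4.6]
    - [[0,0,0],[0,0,0],4.3]
    - [[0,0,0],[0,0,0],4.3]
  newtons: 12

```text
time: 10.65
tool_pos: [0.5071, 0.1723, 0.2237]
eef_rot: [0.0, 0.858, 0.513, 0.001]
ft_force: [-0.2, -0.6, 0.5]
width: 0.0431
gripper_force: 0.3
```

```bash
python3 -c "
from plant import get_obs; from h import *; status(get_obs())"
```

```text
t 10.65 grasp fix mm [[30.3, 0.6, 76.4]] yaw 61.79 tilt 0.07 w 0.04311763733115197 gf 0.27509194001140713 ft [-0.2, -0.6, 0.5]
```

>>> step_arm:
  motion:
    - [[0,0,0.1],[0,0,0],4.0]
    - [[0,0,0],[0,0,0],3.8]
    - [[0,0,0],[0,0,0],3.7]
    - [[0,0,0],[0,0,0],3.6]
    - [[0,0,0],[0,0,0],3.5]
    - [[0,0,0],[0,0,0],3.4]
    - [[0,0,0],[0,0,0],3.3]
    - [[0,0,0],[0,0,0],3.2]
    - [[0,0,0],[0,0,0],3.2]
    - [[0,0,0],[0,0,0],3.2]

```text
time: 11.65
tool_pos: [0.5071, 0.1724, 0.2218]
eef_rot: [0.0, 0.858, 0.514, -0.0]
ft_force: [-2.4, -1.8, 5.3]
width: 0.032
gripper_force: 3.7
```

```bash
python3 -c "
from plant import get_obs; from h import *; status(get_obs())"
```

```text
t 11.65 grasp fix mm [[30.3, 0.8, 74.5]] yaw 61.79 tilt 0.01 w 0.03203898801578151 gf 3.6921209609135985 ft [-2.4, -1.8, 5.3]
```

>>> step_arm:
  motion:
    - [[0,0,0],[0,0,0],3.1]
    - [[0,0,0],[0,0,0],3.0]
    - [[0,0,0],[0,0,0],2.9]
    - [[0,0,0],[0,0,0],2.8]
    - [[0,0,0],[0,0,0],2.8]
    - [[0,0,0],[0,0,0],2.8]
    - [[0,0,0],[0,0,0],2.8]
    - [[0,0,0],[0,0,0],2.8]
    - [[0,0,0],[0,0,0],2.8]
    - [[0,0,0],[0,0,0],2.8]
    - [[0,0,0],[0,0,0],2.8]
    - [[0,0,0],[0,0,0],2.8]
    - [[0,0,0],[0,0,0],2.8]
    - [[0,0,0],[0,0,0],2.8]
    - [[0,0,0],[0,0,0],2.8]
    - [[0,0,0],[0,0,0],2.8]

```text
time: 13.25
tool_pos: [0.507, 0.1723, 0.2218]
eef_rot: [0.0, 0.858, 0.514, -0.0]
ft_force: [-2.8, -3.0, 6.1]
width: 0.028
gripper_force: 5.3
```

```bash
python3 look.py w4
```

```text
t 13.25 grasp fix mm [[30.1, 0.9, 74.5]] yaw 61.8 tilt 0.03 w 0.028027796180116082 gf 5.253530291374773 ft [-2.8, -3.0, 6.1]
knob [683. 722.]
sq [407. 417.]
car [406. 430.]
pivot [572. 216.]
```

View pics/w4.png

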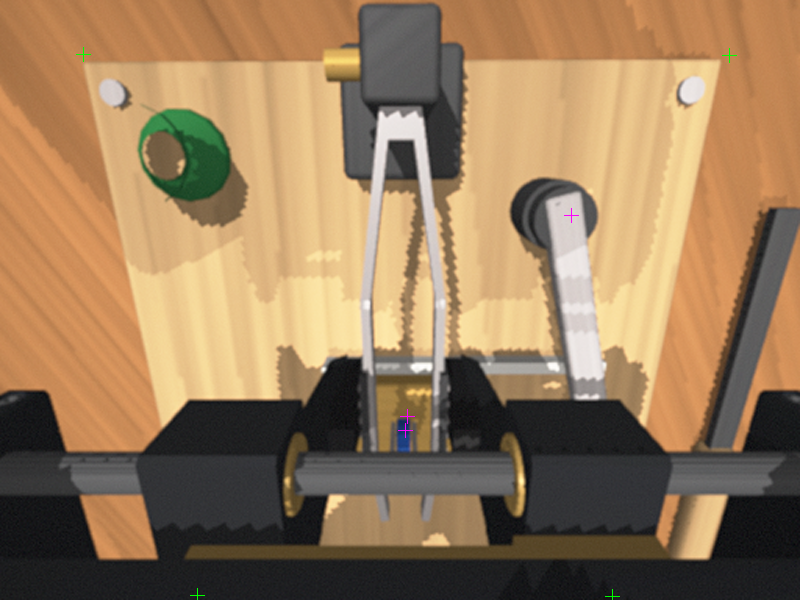

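The fingers hold both arms at 28.0 mm and 5.3 N, with the tips either side of the blades around (384,515) and (428,515). The lever is at rest and the spool is undisturbed. I'm handing in.

```bash
python3 -c "
from plant import job_done; print(job_done())"
```

```text
the job is handed in; nothing more can be done
None
```

I handed the job in, and the hand-in returned no verdict: the lever went through its full stroke and was eased back at about 0.35 rad/s, the carrier measured within 2 mm of its place, and the tweezers are held steady at 28.0 mm over the pads (about 12 mm tip gap, worked out from the pad width).

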